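Set the foot stop of the bottle-labelling cradle

TASK

Set the labelling cradle for the bottle in its near trough, the one beside the rail: with the fingertips push the sliding stop along the rail towards the neck board, taking the bottle along by its foot, until the stop's spring ball drops into the groove for that bottle, the last one it can reach before the bottle is jammed, so that the bottle keeps a few millimetres of play to turn. Then press the stop's locking lever fully down and leave it so. Push and press only the stop and its lever, without gripping; do not touch the bottles or ram one against the neck board, and leave the waiting bottle and the other things where they are.

Things in the scene. Friction and masses are not known exactly. Their poses are not given: they have to be found in the camera images.
- cradle: Labelling cradle fixed to the table: oak board 224 x 432 mm, top 20 mm up. Origin at table height, z up, x away from the robot, y along its two V troughs to the neck board (yaw up to 0.14 rad either way). Middle lines: near (working) trough x = -0.018, far (waiting) trough x = +0.062. Slat tops 59 mm up.
- neck (a point): Point on the face of the neck board (cradle y = +0.195) at the near trough, 73 mm up. The board stands across the ends of both troughs, top 117 mm up; bottle mouths point at it.
- rail_mid (a point): Middle of the top of the aluminium rail, 24 mm wide, 192 mm long along cradle y at cradle x = -0.080, this point at y = -0.120, top 38 mm up, with three 12 mm wide grooves milled across it. In line with it, nearer the neck board (cradle y -0.015 to 0.19), is a low tray with corks.
- stop (a joint): Slide of the stop along the rail, m. 0: end away from the neck board; grows towards it (cradle +y); limit 0.125; starts at 0 to 0.03. Ball centred in a groove at 0.056 (for 296 mm bottles), 0.0835 (268 mm, none here), 0.111 (241 mm): each leaves its bottle 8 to 9 mm of play. Pad face at cradle y = value - 0.165.
- ball (a joint): Spring ball under the carriage, m: 0 riding on the rail, 0.003 to 0.004 dropped in a groove. Sliding takes 1 N, plus 3 to 6 N for a bottle pushed along; the push dips by about 3 N as the ball drops in over the last 3 mm, then 5 to 10 N more drives it out on the far side. Let go within 2 mm of a groove's centre, the stop stays in it.
- stop_push (a point): Point 90 mm up on the back (cradle -y) face of the stop's upright steel plate; push here with the fingertips towards +y. Free plate face: 34 mm towards the robot and 10 mm beyond this point, 54 to 110 mm up; then it goes on over the near trough. Behind it is the 36 mm long carriage, top 55 mm up, a nut on it to 62 mm.
- stop_pad (a point): Middle of the front face of the stop's cork pad (50 x 34 mm), which meets the foot of the bottle. The plate with its pad is 14 mm thick, so this is 14 mm ahead (cradle +y) of the push face.
- stop_front: Front half of the stop's plate, with the pad. Origin at table height under the pad's front face, on the rail's middle line.
- stop_back: Back half of the stop's plate, the side that is pushed. Same origin as stop_front.
- lock (a joint): Locking lever on the robot's side of the carriage, rad: 0 raised, 0.55 fully down (end stop); starts at 0 to 0.08, stays where left. It points to the robot and swings down in the cradle's x-z plane about a hinge along y, 27 mm up at cradle x = -0.1045. Down, its cam clamps the rail. 3 to 8 N at the knob press it down.
- lock_knob (a point): Centre of the black ball, 17 mm across, on the end of the lever, 48.5 mm from the hinge and 17.5 mm behind the plate's push face. Raised: cradle x = -0.1335, 66 mm up. Down: cradle x = -0.1495, 45 mm up.
- half_bottle: Dark half bottle with red capsule, 62 mm across, 241 mm long, 0.5 to 0.8 kg, lying in one trough, mouth to the neck board. Origin at the centre of its foot, z towards the mouth. Its top lies 101 mm up.
- green_bottle: Tall green bottle with black capsule, 73 mm across, 296 mm long, 0.4 to 0.7 kg, lying in the other trough, mouth to the neck board. Origin at the centre of its foot, z towards the mouth. Its top lies 114 mm up.
- bottle_stopper: Bystander: grey bottle stopper 35 mm across, 48 mm high, standing in the tray. Origin under it.
- cork_2: Bystander: flared cork 35 mm across, 47 mm high, standing in the tray. Origin under it.

How it is judged (in metres and radians):
On the way, in this order (a step that is already met when the one before it is completed fails the run):
1. the stop sits in the groove for the bottle in the near trough, its lever not yet pressed (((x of green_bottle in the frame of cradle below 0.02 m and value of joint stop between 0.053 and 0.059 m) or (x of half_bottle in the frame of cradle below 0.02 m and value of joint stop between 0.108 and 0.114 m)) and value of joint ball above 0.0015 m and value of joint lock below 0.3 rad), for 0.2 s.
2. the locking lever is fully down (value of joint lock above 0.48 rad), for 0.2 s.
At the end, for the whole second after the job is handed in: The stop is in the groove for the bottle in the near trough (joint stop within 3 mm of 0.111 for the half bottle or 0.056 for the tall green bottle, ball dropped by more than 1.5 mm), its lever is down (joint lock over 0.48), and both bottles lie still in their troughs (((x of green_bottle in the frame of cradle below 0.02 m and value of joint stop between 0.053 and 0.059 m) or (x of half_bottle in the frame of cradle below 0.02 m and value of joint stop between 0.108 and 0.114 m)) and value of joint ball above 0.0015 m and value of joint lock above 0.48 rad and linear speed of each of half_bottle, green_bottle below 0.02 m/s and z of half_bottle in the frame of cradle between 0.06 and 0.09 m and angle between half_bottle's own z axis and vertical between 1.47 and 1.67 rad and z of green_bottle in the frame of cradle between 0.06 and 0.09 m and angle between green_bottle's own z axis and vertical between 1.47 and 1.67 rad); the robot touches nothing.
It fails at once if the robot touched a bottle, or a bottle was lifted out of its trough (contact force between any of the fingers, the arm and half_bottle above 1 N or contact force between any of the fingers, the arm and green_bottle above 1 N or z of any of half_bottle, green_bottle in the frame of cradle above 0.095 m).
It fails at once if the stop rammed the bottle (over 30 N) (contact force between stop_front and half_bottle above 30 N or contact force between stop_front and green_bottle above 30 N).
It fails at once if the stop was gripped (front and back of its plate touched at once) (contact force between the fingers and stop_front above 0.5 N and contact force between the fingers and stop_back above 0.5 N).
It fails at once if the waiting bottle was moved by more than 15 mm ((x of half_bottle in the frame of cradle above 0.02 m and distance of half_bottle from where it was at the start of the episode above 0.015 m) or (x of green_bottle in the frame of cradle above 0.02 m and distance of green_bottle from where it was at the start of the episode above 0.015 m)).
It fails at once if a bystander was moved by more than 20 mm (distance of any of bottle_stopper, cork_2 from where it was at the start of the episode above 0.02 m).
It also fails if it takes over 58 s, if anything falls off the work surface, if the arm or the gripper's body presses on something with over 40 N, if the wrist force passes 120 N, or if a joint passes its speed limit or range.

ROBOT

A 6-joint arm with a two-finger parallel gripper is mounted at the origin on a cart in front of the work surface, level with it; the furniture and walls round the work are solid. World frame = base frame: x ahead of the robot, y to its left, z up, the work surface at z = 0. Lengths are in mm, angles in rad, forces in N, time in s.
With the tool pointing down it reaches from about 350 to 925 mm from the base axis. Payload 6.4 kg.
Tool frame: the origin (TCP) lies at the very end of the fingers, on their centre line; the grasp point (between the pads) lies behind it (manip.tcp_to_grasp is the z of the grasp point in the tool frame, in mm); z points along the fingers, y is the line along which they close (so a half turn about z gives the same grasp; the last joint's range is limited). The gripper opens to 94 mm and grips with 3 to 60 N. Pads are 16 mm wide; open, the fingers measure 119 mm over their backs; the gripper's body (75 mm by 177 mm) begins 78 mm behind the grasp point.
Start: joints at [1.092, 0.245, 1.558, -0, 1.339, -0.174], TCP at [195.064, 620.052, 205.455] pointing down, gripper open.
Joint ranges: [-3.13, 3.13], [-1.02, 2.26], [0.13, 2.54], [-0.95, 4.09], [0.21, 2.88], [-2.74, 2.74]. Speed limits (rad/s): [2.57, 2.57, 3.14, 3.14, 3.14, 3.14].

INTERFACE

Orientations are given as a unit quaternion [x, y, z, w].
In Python, from rig import manip, eyes gives the robot as it stands (manip), with the cameras (eyes).
- The arm moves only by the shell command python3 inch.py 'ROWS'. ROWS is a JSON list of rows, 1 to 8 of them, each an object with the fields tx, ty, tz (the shift in normalised numbers (1 is 80 cm)), turn (a turn about the tool's z in a scale on which 1.0 is 180 degrees), aperture (the finger opening in mm); a field left out counts as zero (the opening has to be given); each row is the pose to reach, as a shift and turn from the pose commanded when the command began, along the tool's axes at that moment; what a row does not reach only later rows make up. A row lasts 1/8 s, in which the tool goes at most 62.5 mm and 0.188 rad, less where a joint would pass 70% of its speed; a pose out of reach is approached as far as the arm can. The fingers move at their own pace and stop on an object; the grip force is fixed at half the most. Time passes only in rows, so rows that do not move let the fingers close. It prints the time, the measured TCP pose, the force, the opening and the grip force at its end. Input that does not fit is refused with a message, and nothing moves.
- manip.read_state(): the state, without advancing time (a new reading comes with each control period).
- eyes.get_image(name): name is "side" or "top" or "wrist"; returns a dict with "pixels" (420x560x3 uint8, blue, green, red), "K" (3x3 intrinsics, pixels), "position" and "rotation" of the camera in the world. Camera axes: x right, y down, z forward; pixel columns grow to the right and rows downward; lengths in mm; the calibration is good to about 2 mm. A picture is of the moment at which its call begins. There is no depth.
- manip.hand_in(): hands the job in; it is judged then, once.
The state is a dict: "t": time; "q": joint angles; "qd": joint speeds; "joint_efforts": joint torques, N m; "position": TCP position; "tcp_rot": TCP orientation; "ft_force": force on the tool from outside, world axes, zero at the start; "wrist_torque": the same for the moment, N m; "width": finger opening in mm; "grip_force": force on a finger pad.
Only numpy, scipy, OpenCV 4.12 (cv2) and the standard library are available. Lean on these libraries where they do the work, as an engineer would, in place of code of your own. Each camera call takes 0.05 s, during which the arm holds its last target. There are 200 camera calls.

## Working session

There is one attempt and no reset: what is moved stays moved. The work goes in short steps, Python scripts to look and compute and a shell command to move; the robot and the scene stay as the last step left them, time stands still between calls to the robot, and variables do not carry over. Pictures are saved under pics/ and viewed, at most 10 in all, crops included, and the job is handed in when it is done.

```bash
mkdir -p pics; ls
python3 - <<'E'
from rig import manip, eyes
import cv2,numpy as np
for n in("top","side"):
    r=eyes.get_image(n);cv2.imwrite(f"pics/{n}0.png",r["pixels"]);np.savez(f"pics/{n}0.npz",**r)
    print(n,np.round(r["K"],1).tolist(),np.round(r["position"],1),np.round(r["rotation"],3).tolist())
s=manip.read_state();print(s["t"],s["position"],s["tcp_rot"],s["ft_force"],manip.tcp_to_grasp)
E
```

```text
inch.py
pics
rig.py
top [[499.1, 0.0, 275.8], [0.0, 499.1, 212.7], [0.0, 0.0, 1.0]] [ 477.4  -92.5 1057.3] [0.714, -0.698, 0.036, -0.037]
side [[418.3, 0.0, 278.3], [0.0, 418.3, 208.3], [0.0, 0.0, 1.0]] [263.7 521.  599.1] [-0.211, 0.876, -0.422, 0.101]
0.1 [194.78534112 619.54648224 204.46788062] [ 1.51804402e-01  9.88410168e-01 -8.26913439e-04 -2.82697492e-04] [-0.24063918  0.04064833  0.41022934] -18.8
```

View pics/top0.png

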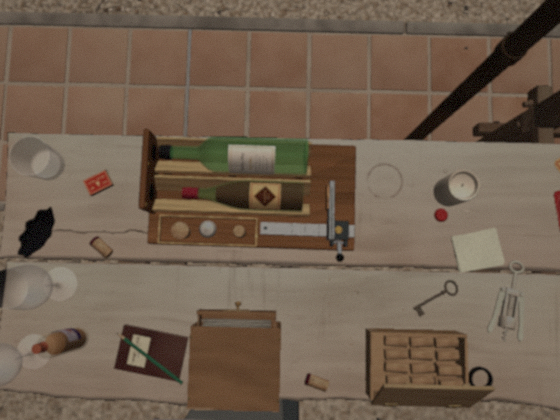

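View pics/side0.png

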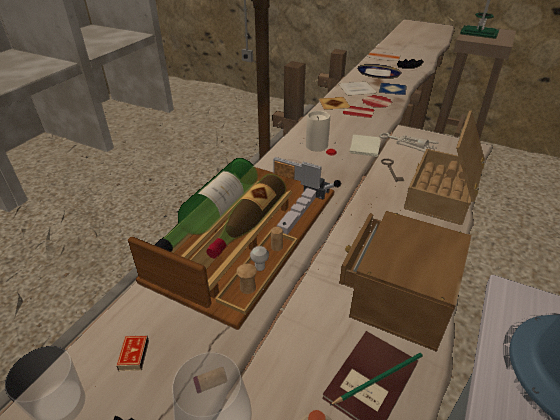

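The top view shows the half bottle (red capsule, ~(190,192)) in the near trough, so the target is stop = 0.111. The stop plate is near (332,205) and the knob at (340,257). I'll enlarge it to get exact pixels.

Run:
```python
import cv2,numpy as np
im=cv2.imread("pics/top0.png")
c=cv2.resize(im[120:270,130:360+10],None,fx=3.3,fy=3.3,interpolation=cv2.INTER_CUBIC);c=cv2.convertScaleAbs(c,alpha=1.7);cv2.imwrite("pics/topc.png",c)
im=cv2.imread("pics/side0.png")
c=cv2.resize(im[145:255,260:350],None,fx=5.4,fy=5.4,interpolation=cv2.INTER_CUBIC);cv2.imwrite("pics/sidec.png",c)
```

```text
(no output)
```

View pics/topc.png

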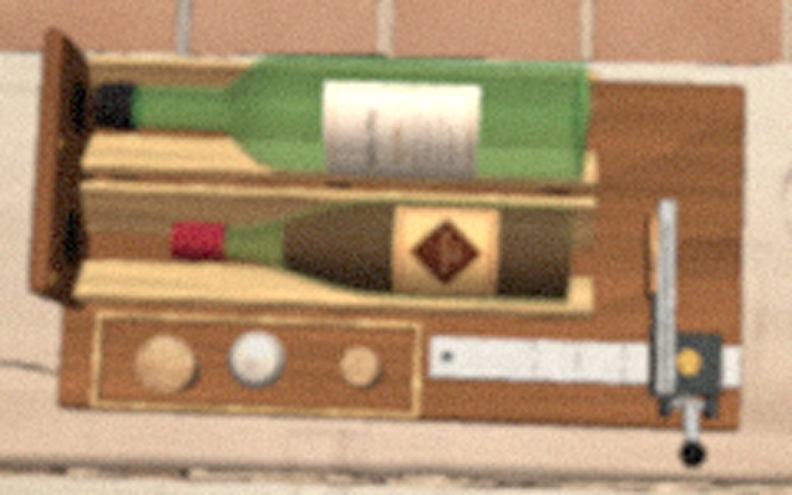

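View pics/sidec.png

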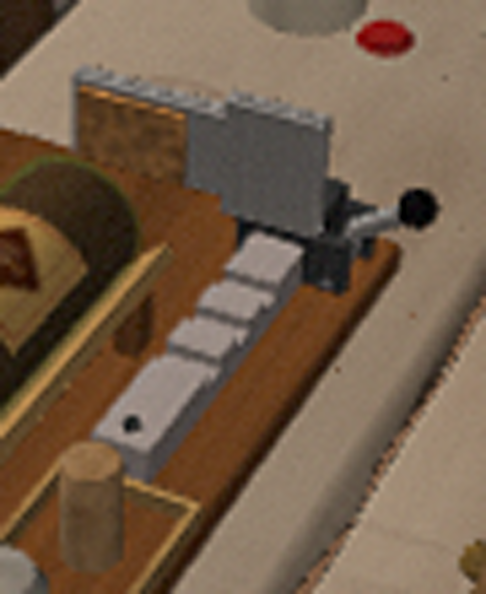

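The half bottle's foot is at crop (570,250), the plate at (665,200–390), the knob at (692,454), and the rail ends at (429,356) and (739,366). Next I cast rays through these.

```bash
cat > h.py <<'E'
import numpy as np
def cam(n): return dict(np.load(f"pics/{n}.npz"))
def ray(r,u,v):
    d=r["rotation"]@np.linalg.inv(r["K"])@[u,v,1.]; return r["position"],d/np.linalg.norm(d)
def pl(r,u,v,z):
    o,d=ray(r,u,v); return o+d*(z-o[2])/d[2]
def tri(a,b):
    A=sum(np.eye(3)-np.outer(d,d) for o,d in(a,b));B=sum((np.eye(3)-np.outer(d,d))@o for o,d in(a,b));return np.linalg.solve(A,B)
E
python3 - <<'E'
from h import *
t=cam("top0");s=cam("side0")
T=lambda x,y:((x+.5)/3.3+129.5,(y+.5)/3.3+119.5)
S=lambda x,y:((x+.5)/5.4+259.5,(y+.5)/5.4+144.5)
np.set_printoptions(precision=1,suppress=True)
P=lambda x,y,z:pl(t,*T(x,y),z)
NR,FR,NL=P(738,428,20),P(745,87,20),P(60,405,20)
RL,RR=P(429,356,38),P(739,366,38)
print("board",NR,FR,NL,np.linalg.norm(FR-NR),np.linalg.norm(NL-NR)); print("rail",RL,RR,np.linalg.norm(RL-RR))
ang=lambda d:np.arctan2(-d[0],d[1])
print("yaw",ang(NL-NR),ang(RL-RR),np.arctan2((FR-NR)[1],(FR-NR)[0]))
for n,z in(("side",20),("side",38)):pass
yaw=(ang(NL-NR)+np.arctan2((FR-NR)[1],(FR-NR)[0])+ang(RL-RR))/3
ey=np.array([-np.sin(yaw),np.cos(yaw)]);ex=np.array([np.cos(yaw),np.sin(yaw)])
C1=(FR+NL)[:2]/2; C2=(RL+RR)[:2]/2+80*ex+120*ey
print("cradle",C1,C2)
k=tri(ray(t,*T(692,454)),ray(s,*S(418,208)));print("knob",k)
pt=P(676,200,110),P(676,340,110);print("plate back top",pt)
for nm,C in(("C1",C1),("C2",C2)):
  loc=lambda p:((p[:2]-C)@ex,(p[:2]-C)@ey)
  print(nm,"knob",loc(k),"pt",loc(pt[0]),loc(pt[1]),"foot",loc(P(572,250,70)),"railends",loc(RL),loc(RR))
# side: plate top corners front-near (329,118)
print("side plate top near corner",pl(s,*S(330,118),110),"knobside@66",pl(s,*S(418,208),66),"rail end",pl(s,*S(95,436),38),pl(s,*S(135,470),38))
E
```

```text
Traceback (most recent call last):
  File "h.py", line 6, in pl
    o,d=ray(r,u,v); return o+d*(z-o[2])/d[2]
        ~~~^^^^^^^
  File "h.py", line 4, in ray
    d=r["rotation"]@np.linalg.inv(r["K"])@[u,v,1.]; return r["position"],d/np.linalg.norm(d)
      ~~~~~~~~~~~~~^~~~~~~~~~~~~~~~~~~~~~
ValueError: matmul: Input operand 1 has a mismatch in its core dimension 0, with gufunc signature (n?,k),(k,m?)->(n?,m?) (size 3 is different from 4)
```

```bash
sed -i 's/r\["rotation"\]@/Rotation.from_quat(r["rotation"]).as_matrix()@/; 1a from scipy.spatial.transform import Rotation' h.py
cat > m.py <<'E'
from h import *
t=cam("top0");s=cam("side0")
T=lambda x,y:((x+.5)/3.3+129.5,(y+.5)/3.3+119.5)
S=lambda x,y:((x+.5)/5.4+259.5,(y+.5)/5.4+144.5)
np.set_printoptions(precision=1,suppress=True)
P=lambda x,y,z:pl(t,*T(x,y),z)
NR,FR,NL=P(738,428,20),P(745,87,20),P(60,405,20)
RL,RR=P(429,356,38),P(739,366,38)
print("board",NR,FR,NL,np.linalg.norm(FR-NR),np.linalg.norm(NL-NR)); print("rail",RL,RR,np.linalg.norm(RL-RR))
ang=lambda d:np.arctan2(-d[0],d[1])
a=[ang(NL-NR),ang(RL-RR),np.arctan2((FR-NR)[1],(FR-NR)[0])]
yaw=np.mean(a[:2]);print("yaw %.3f %.3f %.3f"%tuple(a))
ey=np.array([-np.sin(yaw),np.cos(yaw)]);ex=np.array([np.cos(yaw),np.sin(yaw)])
C1=(FR+NL)[:2]/2; C2=(RL+RR)[:2]/2+80*ex+120*ey
print("cradle",C1,C2)
k=tri(ray(t,*T(692,454)),ray(s,*S(418,208)));print("knob",k)
pt=P(676,200,110),P(676,340,110);print("plate back top",pt)
for nm,C in(("C1",C1),("C2",C2)):
  loc=lambda p:np.array([(p[:2]-C)@ex,(p[:2]-C)@ey])
  print(nm,"knob",loc(k),"pt",loc(pt[0]),loc(pt[1]),"foot",loc(P(572,250,70)),"railends",loc(RL),loc(RR))
print("side plate near corner",pl(s,*S(330,118),110),"knob@66",pl(s,*S(418,208),66),"rail end",pl(s,*S(95,436),38),pl(s,*S(135,470),38))
E
python3 m.py
```

```text
board [ 512.6 -251.9   20. ] [ 731.2 -254.7   20. ] [516.9 174.9  20. ] 218.6364504984269 426.7575401023653
rail [552.  -57.1  38. ] [ 550.4 -249.4   38. ] 192.3069752803754
yaw -0.010 -0.009 -0.013
cradle [624.1 -39.9] [632.3 -34. ]
knob [ 493.9 -217.9   63.7]
plate back top (array([ 641.2, -200.9,  110. ]), array([ 559.4, -201.9,  110. ]))
C1 knob [-128.5 -179.3] pt [  18.6 -160.9] [ -63.2 -162.6] foot [  -7.1 -103.1] railends [-71.9 -17.9] [ -71.7 -210.2]
C2 knob [-136.7 -185.2] pt [  10.4 -166.8] [ -71.4 -168.5] foot [ -15.3 -109.1] railends [-80.1 -23.8] [ -79.9 -216.2]
side plate near corner [ 526.5 -196.9  110. ] knob@66 [ 492.  -215.2   66. ] rail end [559.6 -56.4  38. ] [537.5 -46.   38. ]
```

```bash
cat > g.py <<'E'
import sys
from rig import manip, eyes
from h import *
C=np.array([632.3,-34.0]);yaw=-0.0095
ex=np.array([np.cos(yaw),np.sin(yaw)]);ey=np.array([-ex[1],ex[0]])
def st():
    s=manip.read_state();p=s["position"];R=Rotation.from_quat(s["tcp_rot"]).as_matrix()
    print("t %.2f"%s["t"],"cradle",np.round([(p[:2]-C)@ex,(p[:2]-C)@ey,p[2]],1),"F",np.round(s["ft_force"],1),"q",np.round(s["q"],2));return p,R
def go(x,y,z):
    p,R=st();w=np.r_[C+x*ex+y*ey,z]
    print("to",(x,y,z),"tool shift",np.round(R.T@(w-p),1),"turn to y",np.round(-(np.pi/2+yaw-np.arctan2(R[1,1],R[0,1])),3))
a=list(map(float,sys.argv[1:]))
for i in range(0,len(a),3): go(*a[i:i+3])
if not a: st()
E
python3 g.py -88 -200 300
```

```text
t 0.10 cradle [-443.7  649.4  204.5] F [-0.2  0.   0.4] q [ 1.09  0.25  1.56  0.    1.34 -0.17]
to (-88.0, -200.0, 300.0) tool shift [-587.5 -709.2  -94.5] turn to y -0.295
```

Careful with the scale: shifts go in shares of 80 cm and turns go in shares of 180 degrees. That gives: -306 mm / 800 = -0.3825, -260 mm / 800 = -0.325, -0.295 rad / 3.1416 = -0.0939.

```bash
python3 inch.py '[{"tz": -0.075,"aperture": 0},{"tx": -0.025,"ty": -0.025,"tz": -0.1188,"aperture": 0},{"tx": -0.075,"ty": -0.0875,"tz": -0.1188,"turn": -0.0159,"aperture": 0},{"tx": -0.125,"ty": -0.1475,"tz": -0.1188,"turn": -0.0318,"aperture": 0},{"tx": -0.175,"ty": -0.2063,"tz": -0.1188,"turn": -0.0477,"aperture": 0},{"tx": -0.225,"ty": -0.265,"tz": -0.1188,"turn": -0.0637,"aperture": 0},{"tx": -0.275,"ty": -0.3238,"tz": -0.1188,"turn": -0.0796,"aperture": 0},{"tx": -0.325,"ty": -0.3825,"tz": -0.1188,"turn": -0.0939,"aperture": 0}]'; python3 g.py -88 -200 300
```

```text
t: 1.1
position: [351.4, 248.3, 300.2]
tcp_rot: [0.004, 1.0, -0.0, 0.0]
ft_force: [0.5, -0.4, -0.2]
width: 17.4
grip_force: 0.0
t 1.10 cradle [-283.6  279.6  300.2] F [ 0.5 -0.4 -0.2] q [ 0.35 -0.37  1.97 -0.    1.54 -1.21]
to (-88.0, -200.0, 300.0) tool shift [-1.947e+02 -4.799e+02  2.000e-01] turn to y 0.002
```

Converted, -455 mm / 800 = -0.5688, -400 mm / 800 = -0.5.

```bash
python3 inch.py '[{"tx": -0.03,"ty": -0.07,"aperture": 0},{"tx": -0.06,"ty": -0.14,"aperture": 0},{"tx": -0.09,"ty": -0.21,"aperture": 0},{"tx": -0.12,"ty": -0.2813,"aperture": 0},{"tx": -0.15,"ty": -0.3525,"aperture": 0},{"tx": -0.18,"ty": -0.425,"aperture": 0},{"tx": -0.21,"ty": -0.5,"aperture": 0},{"tx": -0.2375,"ty": -0.5688,"aperture": 0}]'; python3 g.py -88 -202 110
```

```text
t: 2.1
position: [537.0, -208.7, 300.0]
tcp_rot: [0.005, 1.0, 0.0, -0.0]
ft_force: [0.5, 0.5, 0.8]
width: 0.6
grip_force: 0.0
t 2.10 cradle [ -93.6 -175.6  300. ] F [0.5 0.5 0.8] q [-0.57  0.01  1.64  0.    1.49 -2.13]
to (-88.0, -202.0, 110.0) tool shift [ -5.7 -26.5 190. ] turn to y -0.001
```

Converted, 190 mm / 800 = 0.2375, 170 mm / 800 = 0.2125.

```bash
python3 inch.py '[{"tx": -0.0063,"ty": -0.0325,"aperture": 0},{"tx": -0.0063,"ty": -0.0325,"tz": 0.075,"aperture": 0},{"tx": -0.0063,"ty": -0.0325,"tz": 0.15,"aperture": 0},{"tx": -0.0063,"ty": -0.0325,"tz": 0.2125,"aperture": 0},{"tx": -0.0063,"ty": -0.0325,"tz": 0.2375,"aperture": 0},{"tx": -0.0063,"ty": -0.0325,"tz": 0.2375,"aperture": 0}]'; python3 g.py -88 -202 78
python3 - <<'E'
from rig import manip, eyes
import cv2
r=eyes.get_image("side");cv2.imwrite("pics/s1.png",cv2.resize(r["pixels"][90:260,220:400],None,fx=3.3,fy=3.3))
E
```

```text
t: 2.85
position: [541.1, -232.1, 110.0]
tcp_rot: [0.005, 1.0, 0.001, -0.001]
ft_force: [-0.5, 0.3, 0.4]
width: 0.3
grip_force: 0.0
t 2.85 cradle [ -89.3 -199.   110. ] F [-0.5  0.3  0.4] q [-0.6   0.21  1.79  0.    1.15 -2.16]
to (-88.0, -202.0, 78.0) tool shift [-1.3 -3.  32. ] turn to y 0.0
```

View pics/s1.png

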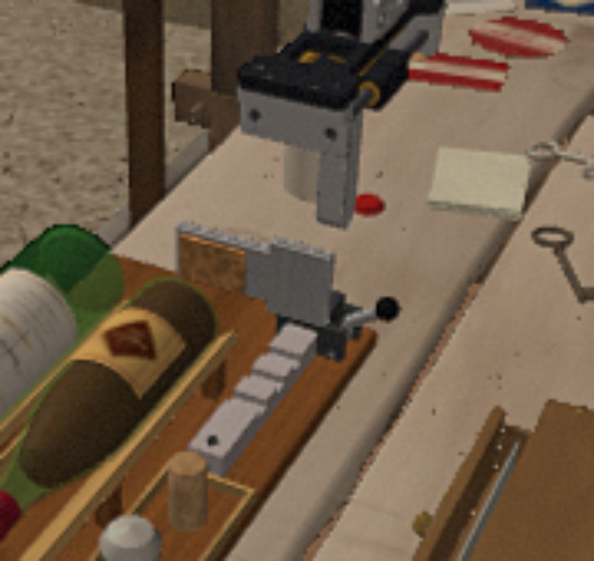

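The closed fingers stand behind the plate (tip at crop (335,225), plate top at (290,245)), clear of the knob at (387,308). I'll lower them and make contact.

```bash
python3 inch.py '[{"ty": -0.0013,"tz": 0.025,"aperture": 0},{"ty": -0.0013,"tz": 0.04,"aperture": 0},{"ty": 0.0063,"tz": 0.04,"aperture": 0},{"ty": 0.0113,"tz": 0.04,"aperture": 0},{"ty": 0.0163,"tz": 0.04,"aperture": 0},{"ty": 0.0213,"tz": 0.04,"aperture": 0}]'; python3 g.py;python3 inch.py '[{"ty": 0.0038,"aperture": 0},{"ty": 0.0075,"aperture": 0},{"ty": 0.0075,"aperture": 0}]'; python3 g.py
```

```text
t: 3.65
position: [542.0, -215.6, 78.9]
tcp_rot: [0.005, 1.0, -0.0, 0.0]
ft_force: [0.1, 1.1, 0.6]
width: 0.5
grip_force: 0.0
t 3.65 cradle [ -88.6 -182.4   78.9] F [0.1 1.1 0.6] q [-0.57  0.24  1.82 -0.    1.09 -2.13]
t: 4.03
position: [541.9, -209.7, 78.7]
tcp_rot: [0.005, 1.0, 0.0, 0.0]
ft_force: [-0.4, -1.2, 0.3]
width: 0.6
grip_force: 0.7
t 4.03 cradle [ -88.7 -176.5   78.7] F [-0.4 -1.2  0.3] q [-0.56  0.23  1.82  0.    1.09 -2.13]
```

Converted, 28 mm / 800 = 0.035, 24 mm / 800 = 0.03.

```bash
python3 inch.py '[{"ty": 0.005,"aperture": 0},{"ty": 0.01,"aperture": 0},{"ty": 0.015,"aperture": 0},{"ty": 0.02,"aperture": 0},{"ty": 0.025,"aperture": 0},{"ty": 0.03,"aperture": 0},{"ty": 0.035,"aperture": 0},{"ty": 0.035,"aperture": 0}]'; python3 g.py
python3 - <<'E'
from rig import manip, eyes
import cv2,numpy as np
r=eyes.get_image("top");np.savez("pics/t2.npz",**r);cv2.imwrite("pics/t2.png",cv2.convertScaleAbs(cv2.resize(r["pixels"][120:270,130:370],None,fx=3.3,fy=3.3,interpolation=cv2.INTER_CUBIC),alpha=1.7))
E
```

```text
t: 5.03
position: [541.8, -180.4, 77.9]
tcp_rot: [0.005, 1.0, 0.001, -0.0]
ft_force: [-0.5, -0.7, -0.3]
width: 0.4
grip_force: 0.2
t 5.03 cradle [ -89.2 -147.2   77.9] F [-0.5 -0.7 -0.3] q [-0.52  0.21  1.85  0.    1.08 -2.08]
```

View pics/t2.png

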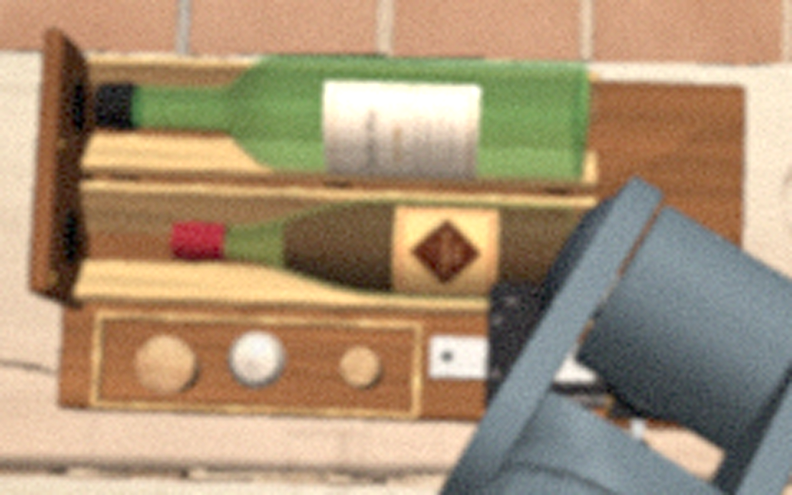

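The arm hides the plate, but the lever has moved from crop x=692 to 638, about 33 mm, so the stop is at about 0.044. The bottle hasn't moved (capsule still at (197,241)).

```bash
python3 inch.py '[{"ty": 0.0025,"aperture": 0},{"ty": 0.005,"aperture": 0},{"ty": 0.0075,"aperture": 0},{"ty": 0.01,"aperture": 0},{"ty": 0.0125,"aperture": 0}]'; python3 g.py; python3 inch.py '[{"ty": 0.0025,"aperture": 0},{"ty": 0.005,"aperture": 0},{"ty": 0.0075,"aperture": 0}]'; python3 g.py;python3 inch.py '[{"ty": 0.0038,"aperture": 0},{"ty": 0.0075,"aperture": 0},{"ty": 0.0113,"aperture": 0}]'; python3 g.py
```

```text
t: 5.7
position: [542.0, -171.1, 78.4]
tcp_rot: [0.005, 1.0, 0.001, -0.0]
ft_force: [0.0, -1.2, 0.0]
width: 0.5
grip_force: 0.6
t 5.70 cradle [ -89.  -138.    78.4] F [ 0.  -1.2  0. ] q [-0.51  0.21  1.85  0.    1.08 -2.07]
t: 6.08
position: [542.3, -168.5, 78.8]
tcp_rot: [0.004, 1.0, -0.003, 0.0]
ft_force: [-1.6, -15.3, -4.7]
width: 0.4
grip_force: 7.6
t 6.08 cradle [ -88.7 -135.4   78.8] F [ -1.6 -15.3  -4.7] q [-0.5   0.2   1.86 -0.01  1.08 -2.06]
t: 6.45
position: [542.4, -159.6, 78.8]
tcp_rot: [0.005, 1.0, -0.003, 0.0]
ft_force: [-1.7, -12.2, -4.5]
width: 0.2
grip_force: 6.0
t 6.45 cradle [ -88.7 -126.5   78.8] F [ -1.7 -12.2  -4.5] q [-0.48  0.2   1.86 -0.01  1.08 -2.04]
```

Converted, 5 mm / 800 = 0.0063, 3 mm / 800 = 0.0038.

```bash
for i in 1; do python3 inch.py '[{"ty": 0.0038,"aperture": 0},{"ty": 0.0063,"aperture": 0}]'; python3 g.py; done; python3 inch.py '[{"ty": 0.0025,"aperture": 0},{"ty": 0.005,"aperture": 0},{"ty": 0.0075,"aperture": 0}]'|tail -6|head -0; python3 g.py
```

```text
t: 6.7
position: [542.4, -154.4, 78.7]
tcp_rot: [0.005, 1.0, -0.003, 0.0]
ft_force: [-1.6, -12.1, -3.5]
width: 0.1
grip_force: 5.8
t 6.70 cradle [ -88.7 -121.2   78.7] F [ -1.6 -12.1  -3.5] q [-0.48  0.2   1.87 -0.01  1.08 -2.03]
t 7.08 cradle [ -88.7 -115.1   78.7] F [ -1.4 -10.6  -3.4] q [-0.47  0.19  1.87 -0.    1.08 -2.03]
```

Converted, 3 mm / 800 = 0.0038, 1.5 mm / 800 = 0.0019.

```bash
python3 inch.py '[{"ty": 0.0019,"aperture": 0},{"ty": 0.0038,"aperture": 0}]'>/dev/null; python3 g.py
python3 inch.py '[{"ty": 0.0013,"aperture": 0}]'>/dev/null; python3 g.py
python3 inch.py '[{"ty": 0.0013,"aperture": 0}]'>/dev/null; python3 g.py
python3 inch.py '[{"ty": 0.0013,"aperture": 0}]'>/dev/null; python3 g.py
python3 inch.py '[{"ty": 0.0013,"aperture": 0}]'>/dev/null; python3 g.py
python3 inch.py '[{"ty": 0.0013,"aperture": 0}]'>/dev/null; python3 g.py
python3 inch.py '[{"ty": 0.0013,"aperture": 0}]'>/dev/null; python3 g.py
python3 inch.py '[{"ty": 0.0013,"aperture": 0}]'>/dev/null; python3 g.py
python3 inch.py '[{"ty": 0.0013,"aperture": 0}]'>/dev/null; python3 g.py
python3 inch.py '[{"ty": 0.0013,"aperture": 0}]'>/dev/null; python3 g.py
```

```text
t 7.33 cradle [ -88.7 -111.6   78.7] F [-1.4 -8.8 -3.1] q [-0.46  0.19  1.87 -0.    1.08 -2.02]
t 7.45 cradle [ -88.7 -110.3   78.7] F [-0.5 -7.3 -2.5] q [-0.46  0.19  1.87 -0.    1.08 -2.02]
t 7.58 cradle [ -88.7 -109.2   78.7] F [-0.9 -8.3 -2.2] q [-0.46  0.19  1.87 -0.    1.08 -2.02]
t 7.70 cradle [ -88.7 -108.8   78.7] F [ -0.6 -10.8  -3.3] q [-0.46  0.19  1.87 -0.    1.08 -2.02]
t 7.83 cradle [ -88.7 -108.6   78.8] F [ -1.3 -14.2  -4.4] q [-0.45  0.19  1.87 -0.01  1.08 -2.01]
t 7.95 cradle [ -88.7 -108.4   78.8] F [ -1.1 -18.   -5.6] q [-0.45  0.19  1.87 -0.01  1.07 -2.01]
t 8.07 cradle [ -88.7 -108.1   78.8] F [ -1.8 -19.5  -6.7] q [-0.45  0.19  1.88 -0.01  1.07 -2.01]
t 8.20 cradle [ -88.7 -107.8   78.8] F [ -1.8 -21.3  -6.6] q [-0.45  0.19  1.88 -0.01  1.07 -2.01]
t 8.32 cradle [ -88.7 -106.2   78.8] F [ -0.6 -15.9  -4.9] q [-0.45  0.19  1.88 -0.01  1.07 -2.01]
t 8.45 cradle [ -88.7 -104.1   78.7] F [ -1.2 -13.7  -3.4] q [-0.45  0.19  1.88 -0.01  1.07 -2.01]
```

Groove 2 is clear at tool y ≈ -108.8 (force dip, then a rise to 21 N), so groove 3 should be at ≈ -81.3. I'll go on to ≈ -86, then creep.

Converted, 13.5 mm / 800 = 0.0169, 12 mm / 800 = 0.015.

```bash
python3 inch.py '[{"ty": 0.0025,"aperture": 0},{"ty": 0.005,"aperture": 0},{"ty": 0.0075,"aperture": 0},{"ty": 0.01,"aperture": 0},{"ty": 0.0125,"aperture": 0},{"ty": 0.015,"aperture": 0},{"ty": 0.0169,"aperture": 0}]'>/dev/null; python3 g.py
python3 inch.py '[{"ty": 0.0013,"aperture": 0}]'>/dev/null; python3 g.py
python3 inch.py '[{"ty": 0.0013,"aperture": 0}]'>/dev/null; python3 g.py
python3 inch.py '[{"ty": 0.0013,"aperture": 0}]'>/dev/null; python3 g.py
```

```text
t 9.32 cradle [-88.7 -89.5  78.7] F [ -1. -12.  -4.] q [-0.42  0.18  1.88 -0.    1.07 -1.98]
t 9.45 cradle [-88.7 -88.5  78.7] F [ -0.5 -10.7  -2.8] q [-0.42  0.18  1.89 -0.    1.07 -1.98]
t 9.57 cradle [-88.7 -87.4  78.7] F [ -2.  -10.   -2.7] q [-0.42  0.18  1.89 -0.    1.07 -1.98]
t 9.70 cradle [-88.7 -86.2  78.7] F [-1.5 -9.6 -3.2] q [-0.42  0.18  1.89 -0.    1.07 -1.98]
```

Converted, 1 mm / 800 = 0.0013.

```bash
python3 inch.py '[{"ty": 0.0013,"aperture": 0}]'>/dev/null; python3 g.py
python3 inch.py '[{"ty": 0.0013,"aperture": 0}]'>/dev/null; python3 g.py
python3 inch.py '[{"ty": 0.0009,"aperture": 0}]'>/dev/null; python3 g.py
python3 inch.py '[{"ty": 0.0009,"aperture": 0}]'>/dev/null; python3 g.py
```

```text
t 9.82 cradle [-88.7 -85.   78.7] F [-2.  -8.7 -2.8] q [-0.42  0.18  1.89 -0.    1.07 -1.98]
t 9.95 cradle [-88.7 -83.8  78.7] F [-1.3 -8.4 -2.4] q [-0.41  0.18  1.89 -0.    1.07 -1.97]
t 10.07 cradle [-88.7 -82.9  78.7] F [-0.6 -8.5 -2.5] q [-0.41  0.18  1.89 -0.    1.08 -1.97]
t 10.20 cradle [-88.7 -82.1  78.7] F [-2.  -7.7 -2.6] q [-0.41  0.18  1.89 -0.    1.08 -1.97]
```

Converted, 0.5 mm / 800 = 0.0006.

```bash
python3 inch.py '[{"ty": 0.0006,"aperture": 0}]'>/dev/null; python3 g.py
python3 inch.py '[{"ty": 0.0009,"aperture": 0}]'>/dev/null; python3 g.py
python3 inch.py '[{"ty": 0.0009,"aperture": 0},{"ty": 0.0009,"aperture": 0}]'>/dev/null; python3 g.py
```

```text
t 10.32 cradle [-88.7 -81.6  78.7] F [-0.7 -8.2 -2.5] q [-0.41  0.18  1.89 -0.    1.08 -1.97]
t 10.45 cradle [-88.7 -81.4  78.7] F [ -0.8 -10.9  -3.1] q [-0.41  0.18  1.89 -0.    1.07 -1.97]
t 10.70 cradle [-88.7 -81.2  78.7] F [ -1.7 -11.   -2.7] q [-0.41  0.18  1.89 -0.    1.07 -1.97]
```

The force rises at -81.3, so the ball is in groove 3. I'll back off, lift and move over the knob.

Converted, -130 mm / 800 = -0.1625, -110 mm / 800 = -0.1375.

```bash
python3 inch.py '[{"ty": -0.0063,"aperture": 0},{"ty": -0.015,"aperture": 0},{"ty": -0.025,"aperture": 0},{"ty": -0.025,"tz": -0.0375,"aperture": 0},{"ty": -0.025,"tz": -0.0875,"aperture": 0},{"tx": 0.0375,"ty": -0.025,"tz": -0.1375,"aperture": 0},{"tx": 0.1125,"ty": -0.025,"tz": -0.1625,"aperture": 0},{"tx": 0.1625,"ty": -0.025,"tz": -0.1625,"aperture": 0}]'; python3 inch.py '[{"aperture": 0},{"aperture": 0}]'>/dev/null;python3 g.py -136 -87 95
python3 - <<'E'
from rig import manip, eyes
import cv2,numpy as np
o=[]
for n,(a,b,c,d) in(("top",(150,270,200,360)),("side",(145,255,230,350))):
    r=eyes.get_image(n);np.savez(f"pics/{n}3.npz",**r);cv2.imwrite(f"pics/{n}3.png",r["pixels"])
    o.append(cv2.resize(r["pixels"][a:b,c:d],(400,int(400*(b-a)/(d-c))),interpolation=cv2.INTER_CUBIC))
h=max(x.shape[0] for x in o)
cv2.imwrite("pics/c3.png",cv2.convertScaleAbs(np.hstack([cv2.copyMakeBorder(x,0,h-x.shape[0],0,0,0) for x in o]),alpha=1.4))
E
```

```text
t: 11.7
position: [411.9, -131.1, 210.5]
tcp_rot: [0.005, 1.0, -0.001, 0.002]
ft_force: [-0.2, -0.4, 0.2]
width: 0.5
grip_force: 0.0
t 11.95 cradle [-218.3  -99.   208.8] F [-0.6 -0.2 -0.2] q [-0.57 -0.3   2.08  0.    1.36 -2.13]
to (-136.0, -87.0, 95.0) tool shift [-82.2  12.1 113.9] turn to y -0.001
```

View pics/c3.png

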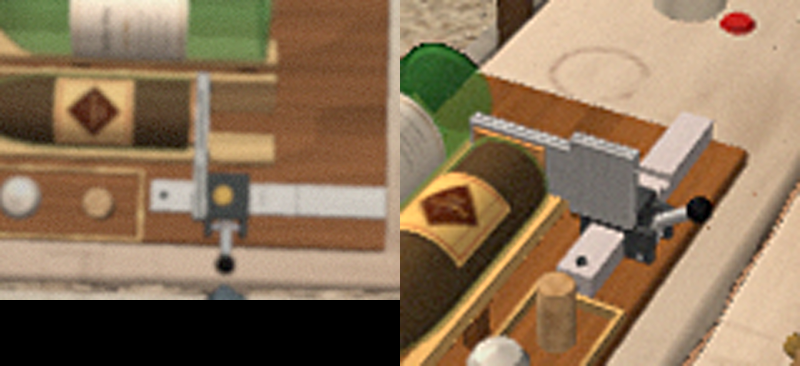

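The stop sits over the last groove (two grooves visible behind it). The knob is at crop (225,264) in top and (298,210) in side.

Run:
```python
from h import *
t=cam("top3");s=cam("side3")
C=np.array([632.3,-34.0]);yaw=-0.0095
ex=np.array([np.cos(yaw),np.sin(yaw)]);ey=np.array([-ex[1],ex[0]])
T=lambda x,y:((x+.5)/2.5+199.5,(y+.5)/2.5+149.5)
S=lambda x,y:((x+.5)/3.333+229.5,(y+.5)/3.333+144.5)
for p in(tri(ray(t,*T(225,264)),ray(s,*S(298,210))),pl(t,*T(225,264),65),pl(t,*T(208,75),110),pl(t,*T(206,200),110)): print(np.round([(p[:2]-C)@ex,(p[:2]-C)@ey,p[2]],1))
```

```text
[-135.8  -86.7   63. ]
[-135.2  -86.4   65. ]
[  8.3 -67.7 110. ]
[-88.  -69.2 110. ]
```

Converted, 120 mm / 800 = 0.15, 12.5 mm / 800 = 0.0156.

```bash
python3 inch.py '[{"tx": -0.0625,"ty": 0.0156,"tz": 0.0375,"aperture": 0},{"tx": -0.1,"ty": 0.0156,"tz": 0.0875,"aperture": 0},{"tx": -0.1,"ty": 0.0156,"tz": 0.125,"aperture": 0},{"tx": -0.1,"ty": 0.0156,"tz": 0.15,"aperture": 0},{"tx": -0.1,"ty": 0.0156,"tz": 0.15,"aperture": 0}]'; python3 g.py -138 -86.5 76 -149 -86.5 52
```

```text
t: 12.68
position: [491.9, -118.1, 86.2]
tcp_rot: [0.005, 1.0, 0.001, -0.002]
ft_force: [-1.1, 0.5, -0.8]
width: 0.4
grip_force: 0.0
t 12.68 cradle [-139.6  -85.5   86.2] F [-1.1  0.5 -0.8] q [-0.46  0.06  2.    0.    1.09 -2.02]
to (-138.0, -86.5, 76.0) tool shift [-1.7 -1.1 10.2] turn to y 0.0
t 12.68 cradle [-139.6  -85.5   86.2] F [-1.1  0.5 -0.8] q [-0.46  0.06  2.    0.    1.09 -2.02]
to (-149.0, -86.5, 52.0) tool shift [ 9.2 -1.1 34.3] turn to y 0.0
```

Converted, 26 mm / 800 = 0.0325, 23 mm / 800 = 0.0288.

```bash
python3 inch.py '[{"ty": -0.0006,"tz": 0.0075,"aperture": 0},{"ty": -0.0006,"tz": 0.0138,"aperture": 0},{"tx": 0.0013,"ty": -0.0006,"tz": 0.0175,"aperture": 0},{"tx": 0.0031,"ty": -0.0006,"tz": 0.0213,"aperture": 0},{"tx": 0.005,"ty": -0.0006,"tz": 0.025,"aperture": 0},{"tx": 0.0069,"ty": -0.0006,"tz": 0.0288,"aperture": 0},{"tx": 0.0088,"ty": -0.0006,"tz": 0.0325,"aperture": 0},{"tx": 0.0088,"ty": -0.0006,"tz": 0.0325,"aperture": 0}]'>/dev/null; python3 g.py; python3 inch.py '[{"tx": 0.0006,"tz": 0.0025,"aperture": 0},{"tx": 0.0013,"tz": 0.005,"aperture": 0},{"tx": 0.0013,"tz": 0.005,"aperture": 0}]'>/dev/null; python3 g.py;  python3 inch.py '[{"tx": 0.0006,"tz": 0.0013,"aperture": 0},{"tx": 0.0013,"tz": 0.0025,"aperture": 0},{"tx": 0.0013,"tz": 0.0025,"aperture": 0}]'>/dev/null; python3 g.py
```

```text
t 13.68 cradle [-147.   -87.3   63.5] F [-5.7  0.3  8.8] q [-0.47  0.08  2.03 -0.    1.03 -2.03]
t 14.05 cradle [-147.3  -87.1   59. ] F [-1.9  0.2  3.2] q [-0.47  0.08  2.04 -0.    1.02 -2.03]
t 14.43 cradle [-148.   -86.9   56.6] F [-2.1 -0.4  3.1] q [-0.47  0.09  2.04 -0.    1.02 -2.03]
```

Converted, 2 mm / 800 = 0.0025, 1 mm / 800 = 0.0013.

```bash
python3 inch.py '[{"tz": 0.0013,"aperture": 0},{"tx": 0.0006,"tz": 0.0025,"aperture": 0},{"tx": 0.0006,"tz": 0.0025,"aperture": 0}]'>/dev/null; python3 g.py; python3 inch.py '[{"tz": 0.0013,"aperture": 0},{"tx": 0.0006,"tz": 0.0025,"aperture": 0},{"tx": 0.0006,"tz": 0.0025,"aperture": 0}]'>/dev/null; python3 g.py;  python3 inch.py '[{"tz": 0.0013,"aperture": 0},{"tz": 0.0025,"aperture": 0},{"tz": 0.0025,"aperture": 0}]'>/dev/null; python3 g.py
```

```text
t 14.80 cradle [-148.4  -86.8   54.3] F [-1.3 -0.8  3. ] q [-0.47  0.09  2.04  0.    1.01 -2.03]
t 15.18 cradle [-148.7  -86.9   53. ] F [-3.8  0.4  7.3] q [-0.47  0.09  2.04 -0.    1.01 -2.03]
t 15.55 cradle [-148.8  -87.    52.3] F [-8.   1.7 18.7] q [-0.47  0.09  2.04 -0.    1.01 -2.03]
```

End stop reached (18.7 N at z 52–53). I'll retreat straight up and check.

Converted, -160 mm / 800 = -0.2, -130 mm / 800 = -0.1625.

```bash
python3 inch.py '[{"tz": -0.0063,"aperture": 0},{"tz": -0.0375,"aperture": 0},{"tz": -0.1,"aperture": 0},{"tx": 0.05,"tz": -0.1625,"aperture": 0},{"tx": 0.1125,"tz": -0.2,"aperture": 0},{"tx": 0.1125,"tz": -0.2,"aperture": 0}]'>/dev/null; python3 g.py
python3 - <<'E'
from rig import manip, eyes
import cv2,numpy as np
o=[]
for n,(a,b,c,d) in(("top",(130,270,130,360)),("side",(145,255,230,350))):
    r=eyes.get_image(n)
    o.append(cv2.resize(r["pixels"][a:b,c:d],(400,int(400*(b-a)/(d-c))),interpolation=cv2.INTER_CUBIC))
h=max(x.shape[0] for x in o)
cv2.imwrite("pics/c4.png",cv2.convertScaleAbs(np.hstack([cv2.copyMakeBorder(x,0,h-x.shape[0],0,0,0) for x in o]),alpha=1.4))
E
```

```text
t 16.30 cradle [-238.4  -87.5  213.9] F [-0.2 -0.1  0.1] q [-0.57 -0.38  2.13  0.    1.38 -2.13]
```

View pics/c4.png

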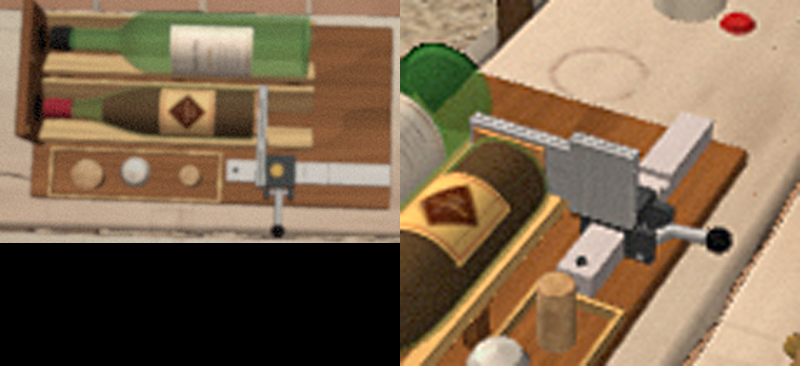

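The lever is down (knob now at side crop (318,240)), the stop hasn't moved, and both bottles lie in their troughs. The arm is clear.

```bash
python3 -c "
from rig import manip, eyes
print(manip.hand_in())"
```

```text
the job is handed in; nothing more can be done
None
```

I pushed the stop into the 241 mm groove (about 0.111 m) for the half bottle in the near trough, pressed its locking lever down to the end stop, withdrew the arm and handed the job in at about 16 s; the result of the judging was not shown.

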